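# Free the ratchet pawl and push the hold-down arm down over the drill

### The arm

A 6-joint arm with a two-finger parallel gripper is mounted at the origin on the work surface. World frame = base frame: x ahead of the robot, y to its left, z up, the work surface at z = 0. Lengths are in mm, angles in rad, forces in N, time in s.
With the tool pointing down it reaches from about 275 to 825 mm from the base axis. Payload 5.2 kg.
Tool frame: the origin (TCP) lies at the very end of the fingers, on their centre line; the grasp point (between the pads) lies 19 mm behind it; z points along the fingers, y is the direction in which the jaws open and shut (so a half turn about z gives the same grasp; the last joint's range is limited). The gripper opens to 93 mm and grips with 3 to 60 N. Pads are 15 mm wide; open, the fingers measure 128 mm over their backs; the gripper's body (75 mm by 188 mm) begins 65 mm behind the grasp point.
Start: joints at [1.092, 0.259, 1.535, -0, 1.348, -0.203], TCP at [149.752, 529.225, 218.653] pointing down, gripper open.
Joint ranges: [-3.14, 3.14], [-0.91, 2.08], [0.19, 2.58], [-1.22, 4.36], [0.22, 2.71], [-3.12, 3.12]. Speed limits (rad/s): [2.57, 2.57, 3.14, 3.14, 3.14, 3.14].

### API

Orientations are given as [roll, pitch, yaw] about the fixed x, y, z axes, in that order (R = Rz(yaw) Ry(pitch) Rx(roll)).
In Python, from bench import robot gives the robot as it stands. The module is installed in compiled form; this text tells all that it offers. Calls block until the motion is done:
- robot.move_ptp(position, orientation): joint-space move of the TCP to a pose.
- robot.move_linear(position, ori=None, speed=150, f_stop=None): straight line of the TCP; ori=None keeps the orientation; speed is the mean speed in mm/s. With f_stop (N) it stops when the force on the tool has changed by that much, and returns True; else False.
- robot.move_j(angles): joint-space move.
- robot.move_gripper(opening): opening from 0.0 (shut) to 1.0 (fully open); the grip force is fixed at half the most; returns when the fingers have stopped.
- robot.sleep(seconds).
- robot.inverse_kinematics(position, orientation): joint angles nearest the present ones, or None.
- robot.get_image(name): name is "scene" or "side" or "wrist"; returns a dict with "img" (480x640x3 uint8, blue, green, red), "fovy" (degrees; the focal length in pixels is half the picture's height over the tangent of half this angle, whatever the lens; pixels are square), "cx", "cy" (the principal point, pixels), "eye" and "orientation" of the camera in the world. Camera axes: x right, y down, z forward; pixel columns grow to the right and rows downward; lengths in mm; the calibration is good to about 2 mm. A picture is of the moment at which its call begins. There is no depth.
A pose or a line that the arm cannot do raises robot.MotionError and nothing moves.
- robot.hand_in(): hands the job in, once; it reports no verdict.
Readings, each from a call of its own:
- robot.current_t(): time.
- robot.current_qpos(): joint angles.
- robot.current_joint_vel(): joint speeds.
- robot.current_joint_efforts(): joint torques, N m.
- robot.current_tcp_pos(): TCP position.
- robot.current_eef_rot(): TCP orientation.
- robot.current_contact_force(): force on the tool from outside, world axes, zero at the start.
- robot.current_ft_torque(): the same for the moment, N m.
- robot.current_gripper_width(): opening from 0.0 (shut) to 1.0 (fully open).
Only numpy, scipy, OpenCV 4.12 (cv2) and the standard library are available. Lean on these libraries where they do the work, as an engineer would, in place of code of your own. Each camera call takes 0.05 s, during which the arm holds its last target. There are 200 camera calls.

### The job

Close the drill-holding fixture: with the fingertips, press the pawl's thumb tab fully down so that the pawl swings free of the teeth, and only then push the raised hold-down arm by its black cross bar all the way down, until it lies level on its stop over the drill. Only press and push: do not lift the arm further up, leave the drill in its V-block and everything else on the table where it is, and finish clear of everything with the pawl still free.

Things in the scene. Friction and masses are not known exactly. Their poses are not given: they have to be found in the camera images.
- fixture: drill-holding fixture screwed to the table: grey base plate 230 (its x) x 120 (its y) x 12 mm. Origin: centre of its underside, on the table top (z = 0). Its +x points from the arm's bar end towards the pawl end, z up. It does not move. On it: two aluminium hinge posts (up to 115 mm high, outer faces at y = +-33 mm, x -5 to +25 mm), and at x = -60 mm a steel V-block holding a drill
- keeper (a joint): swing of the hold-down arm about its hinge, rad: 0 = highest (arm rises 0.95 rad from level, bar end up), grows as the bar end goes down, 0.95 = fully down, level, on its stop. The hinge is stiff: the arm stays where it is left and takes 2 to 5 N down on the bar to move once the pawl is free. coarse teeth on the wheel at its hinge end catch on the pawl at about 0.15 rad, and further teeth, 0.3 rad apart, would catch later if the pawl were in
- keeper_hinge (a point): point on the arm's hinge axis (fixture frame x = 10 mm, y = 0, 100 mm above the table); the axis is the fixture's y
- keeper_bar (a point): centre of the arm's black rubber cross bar, a round bar 20 mm in diameter, 100 mm long along the fixture's y, 125 mm from the hinge axis on the fixture's -x side; moves with the arm: about 200 mm above the table at joint 0, 100 mm when fully down. The arm itself is an aluminium bar 24 mm wide, 14 mm thick, with a black pad below it that ends 3 mm above the drill when the arm is down
- pawl (a joint): swing of the ratchet pawl about its pivot, rad: 0 = in the teeth, 0.4 = fully free. Its pivot is stiff: it has no spring, stays where it is left, and clears the teeth from about 0.2 on. Pressing the tab takes about 4 N; over the whole swing the tab sinks 20 mm and moves 9 mm towards the fixture's +x on the way
- pawl_tab (a point): centre of the top face of the pawl's thumb tab, a dark ribbed steel plate 28 (fixture x) x 36 (y) x 5 mm at the end of the fixture opposite the bar, its top 96 mm above the table and level while the pawl is in; the pawl's pivot lies 45 mm nearer the arm's hinge and 32 mm lower. Moves with the pawl. The toothed wheel begins 38 mm from it towards the hinge
- drill: steel twist drill 12 mm in diameter, 130 mm long, lying across the fixture in the V-block under the arm. Origin: middle of its length, on its lowest line (44 mm above the table)
- collet: steel collet ring, 38 mm outside diameter, 24 mm high, standing beside the fixture. Origin: centre of its underside
- gauge: steel block 60 x 26 x 18 mm lying beside the fixture. Origin: centre of its underside
- brush: small hand brush 150 mm long lying beside the fixture. Origin: on its underside, about mid-length
- spanner: open-ended spanner 170 mm long lying on the table. Origin: on its underside, about mid-length
- driver: screwdriver 180 mm long lying on the table. Origin: on its underside, about mid-length
- tin: jar of grease, 66 mm in diameter, 70 mm high, black cap. Origin: centre of its underside

How it is judged:
By the outcome, as a careful person would: the job done as asked, in the order asked, and still so for the second after the job is handed in, with the robot touching nothing.
It also fails if it takes over 48 s, if anything falls off the work surface, if the arm or the gripper's body presses on something with over 40 N, if the wrist force passes 120 N, or if a joint passes its speed limit or range.

## Working session

There is one attempt and no reset: what is moved stays moved. The work goes in short steps, each a Python script; the robot and the scene stay as the last script left them, time stands still between calls to the robot, and variables do not carry over. Pictures are saved under pics/ and viewed, about 8 in all and at most 12, crops included, and the job is handed in when it is done.

```bash
mkdir -p pics
cat > h.py <<'E'
import numpy as np, cv2
from bench import robot
from scipy.spatial.transform import Rotation as R
def grab(cam,fn):
    d=robot.get_image(cam); cv2.imwrite('pics/'+fn+'.png',d['img']); 
    np.save('pics/'+fn+'.npy',{k:v for k,v in d.items() if k!='img'},allow_pickle=True)
    return d
def cam(fn):
    d=np.load('pics/'+fn+'.npy',allow_pickle=True).item()
    o=np.array(d['orientation'],float)
    M=o if o.shape==(3,3) else R.from_euler('xyz',o).as_matrix()
    return 240/np.tan(np.radians(d['fovy'])/2),d['cx'],d['cy'],np.array(d['eye'],float),M
def ray(fn,u,v,z):
    f,cx,cy,e,M=cam(fn); r=M@np.array([(u-cx)/f,(v-cy)/f,1]); return e+r*(z-e[2])/r[2]
def proj(fn,P):
    f,cx,cy,e,M=cam(fn); c=(np.atleast_2d(P)-e)@M; return np.c_[f*c[:,0]/c[:,2]+cx,f*c[:,1]/c[:,2]+cy]
E
python3 - <<'E'
from h import *
for c in('scene','side','wrist'):
    d=grab(c,c+'0'); print(c,d['fovy'],d['cx'],d['cy'],d['eye'],d['orientation'])
a,b=[cv2.imread(f'pics/{c}0.png') for c in('scene','side')]
print(robot.current_t(),robot.current_eef_rot())
E
```

```text
scene 55.63323579250933 318.3301911100259 235.2656332275212 [1142.34420991  123.38778106 1185.43337497] [-2.60529751  0.00981955  1.75285926]
side 43.19970951502493 320.58540766421015 228.51579051915283 [  280.63883911 -1147.36866136  1031.2557721 ] [-2.2077444   0.01662654 -0.22789834]
wrist 67.3924689823883 327.06863850228194 241.37007000246746 [ 73.40820993 550.74101705 383.67913787] [2.85518212e+00 1.43062069e-03 1.29472231e+00]
0.15 [-3.14026406e+00 -2.48350486e-04  2.86578358e+00]
```

View pics/scene0.png

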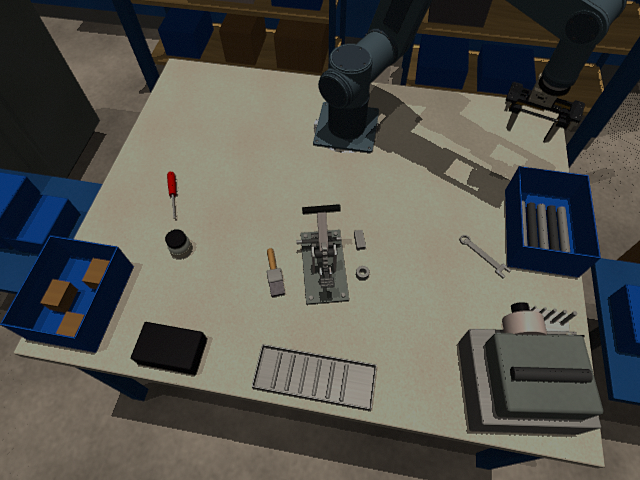

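View pics/side0.png

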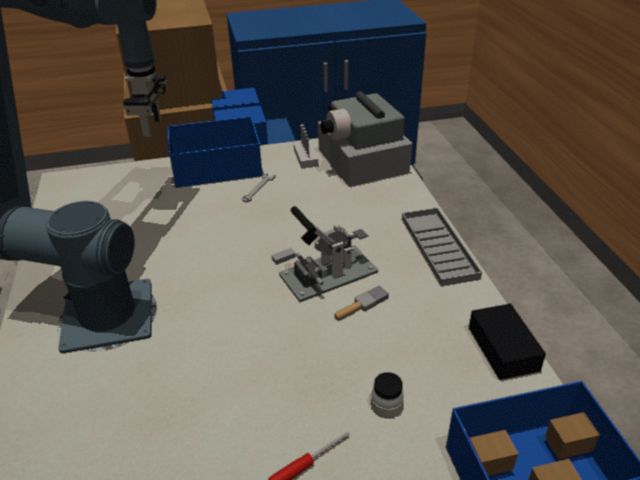

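The fixture sits at about (325,265) in scene and (328,265) in side, with the bar towards the robot and the pawl away from it. Next I'll enlarge both.

Run:
```python
from h import *
a=cv2.imread('pics/scene0.png')[195:315,270:380]; b=cv2.imread('pics/side0.png')[195:305,265:385]
a=cv2.resize(a,(400,436),interpolation=cv2.INTER_CUBIC);b=cv2.resize(b,(400,367),interpolation=cv2.INTER_CUBIC)
b=cv2.copyMakeBorder(b,0,69,0,0,0); cv2.imwrite('pics/z.png',np.hstack([a,b]))
```

```text
(no output)
```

View pics/z.png

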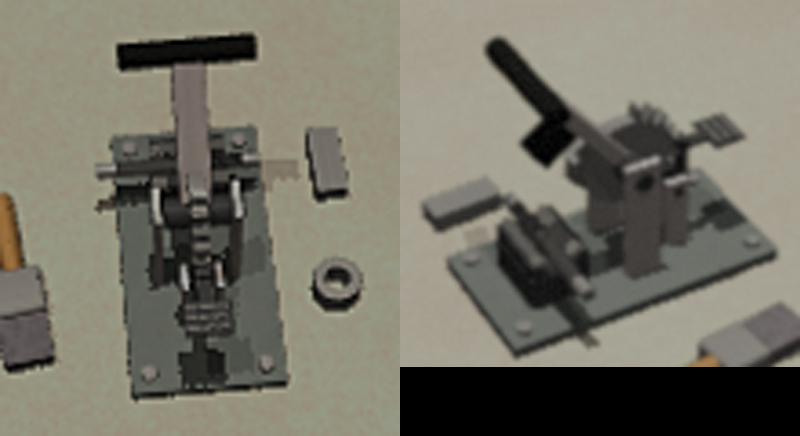

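```bash
cat > fit.py <<'E'
from h import *
from scipy.optimize import least_squares
def world(p,P): return R.from_euler('z',p[2]).apply(P)+[p[0],p[1],0]
def bar(q): a=.95-q; return np.array([10-125*np.cos(a),0,100+125*np.sin(a)])
E
python3 - <<'E'
from fit import *
C=lambda x,y,z=12:np.array([x,y,z],float)
obs=[('scene0',300.8,230.8,C(-115,-60)),('scene0',340.7,229.9,C(-115,60)),('scene0',349.2,300.1,C(115,60)),('scene0',306.6,302.8,C(115,-60)),
('scene0',326.9,282.5,C(100,0,96)),('scene0',321.4,209,None),
('side0',279.4,273.9,C(-115,60)),('side0',300.1,300,C(-115,-60)),('side0',378.1,270,C(115,-60)),('side0',360.7,234,C(100,0,96))]
# tab x unknown -> params[4]
def res(p):
    o=[]
    for f,u,v,P in obs:
        if P is None: P=bar(p[3])
        elif P[2]==96: P=np.array([p[4],0,96])
        o.append(proj(f,world(p,P))[0]-[u,v])
    return np.array(o)
s=least_squares(lambda p:res(p).ravel(),[550,0,0,.05,100])
p=s.x;print(p.round(3));print(res(p).round(1))
print('tab',world(p,np.array([[p[4],0,96]])),'bar',world(p,bar(p[3])[None]))
np.save('pose.npy',p)
E
```

```text
[5.53249e+02 1.76340e+01 2.71000e-01 6.00000e-02 9.57370e+01]
[[-1.   1.6]
 [-1.3 -0.7]
 [-0.5 -0.3]
 [-1.1  0.8]
 [-0.3  0.1]
 [-0.7  0.2]
 [-1.5 -2.6]
 [-1.2 -0.9]
 [ 0.1 -1.1]
 [-0.3 -0.9]]
tab [[645.5016855   43.22777843  96.        ]] bar [[487.05362815  -0.73068517 197.11874307]]
```

Run:
```python
from fit import *
p=np.load('pose.npy'); O=[np.pi,0,p[2]]
t=world(p,np.array([[p[4],0,96]]))[0]
robot.move_gripper(0)
robot.move_ptp([300,430,320],O)
robot.move_ptp(list(t+[0,0,124]),O)
print(robot.current_t(),robot.current_tcp_pos(),robot.current_qpos(),robot.current_gripper_width())
d=grab('wrist','w1'); im=d['img'].copy()
for P in ([p[4],0,96],[p[4]+14,18,96],[p[4]+14,-18,96],[p[4]-14,18,96],[p[4]-14,-18,96],[115,60,12],[115,-60,12],[-115,60,12],list(bar(p[3]))):
    cv2.drawMarker(im,tuple(int(v) for v in proj('w1',world(p,np.array([P],float)))[0]),(0,0,255),0,10)
cv2.imwrite('pics/w1m.png',im); print(proj('w1',t))
```

```text
5.45 [645.3446931   44.55495093 220.52298666] [-1.03431257e-01  4.32302803e-01  1.27973897e+00  4.03943068e-04
  1.42895670e+00  1.19520967e+00] 0.0033182581013826784
[[329.19463041 233.57385228]]
```

View pics/w1m.png

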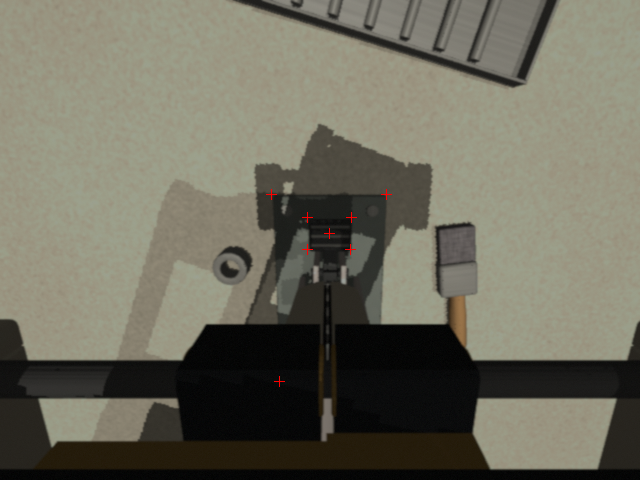

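The tab shows at about (330,236) against a predicted (329,234), so the pose is good to about 2 mm. Pressing the tab along its arc.

Run:
```python
from fit import *
p=np.load('pose.npy')
W=lambda x,z:list(world(p,np.array([[x,0,z]]))[0])
x=p[4]-1
robot.move_linear(W(x,102),speed=120)
print(robot.current_tcp_pos(),robot.current_contact_force())
print(robot.move_linear(W(x+11,66),speed=25,f_stop=16))
robot.sleep(.2)
tp=np.array(robot.current_tcp_pos());print(tp,robot.current_contact_force(), R.from_euler('z',-p[2]).apply(tp-[p[0],p[1],0]),robot.current_t())
robot.move_linear(W(x+20,tp[2]+12),speed=60)
robot.move_linear(W(x+20,180),speed=150)
grab('wrist','w2'); grab('side','s2'); grab('scene','c2')
f=lambda n,a:cv2.resize(cv2.imread(f'pics/{n}.png')[a[0]:a[1],a[2]:a[3]],(400,400),interpolation=cv2.INTER_CUBIC)
cv2.imwrite('pics/z2.png',np.hstack([f('w2',(160,360,230,430)),f('s2',(200,300,275,375))]))
print(robot.current_t())
```

```text
[645.23015834  42.91475148 102.9655572 ] [ 0.92614723 -0.70514861 -0.57820956]
True
[655.84815646  45.85537048  78.71365011] [-0.30049404  0.15278205  6.91099801] [106.40981049  -0.23400514  78.71365011] 7.875
9.1833
```

View pics/z2.png

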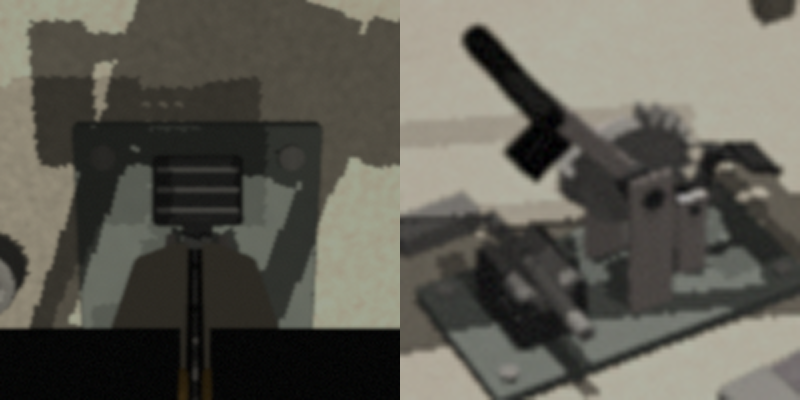

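The tab is down and tilted. The stop height fits full travel, so I'll press once more to confirm that it's on its stop.

Run:
```python
from fit import *
p=np.load('pose.npy')
W=lambda x,z:list(world(p,np.array([[x,0,z]]))[0])
robot.move_linear(W(110,84),speed=120)
robot.sleep(.1)
for z in np.arange(80,67,-1):
    s=robot.move_linear(W(111,z),speed=20); F=robot.current_contact_force()
    print(z,robot.current_tcp_pos()[2].round(2),F[2].round(1))
    if F[2]>22: break
robot.move_linear(W(115,90),speed=80)
robot.move_linear(W(115,190),speed=200)
grab('side','s3'); grab('scene','c3'); print(robot.current_t())
```

```text
80 79.9 0.0
79 78.91 0.9
78 77.88 0.5
77 77.18 1.2
76 76.82 4.2
75 76.58 9.1
74 76.38 12.0
73 76.17 16.2
72 75.97 19.6
71 75.77 24.6
13.9833
```

It went stiff from 77 mm, where the predicted stop is about 76, so the pawl is fully free. Now the bar.

Run:
```python
from fit import *
p=np.load('pose.npy'); O=[np.pi,0,p[2]]
W=lambda x,z:list(world(p,np.array([[x,0,z]]))[0])
q=p[3]; b=bar(q)
robot.move_linear(W(115,265),speed=200)
robot.move_linear(W(b[0]-1,265),speed=200)
robot.move_linear(W(b[0]-1,b[2]+18),speed=120); robot.sleep(.1)
s=robot.move_linear(W(b[0]-1,b[2]+4),speed=25,f_stop=1.5); print('contact',s,robot.current_tcp_pos(),robot.current_contact_force())
for k in np.linspace(.15,.91,9):
    B=bar(k); s=robot.move_linear(W(B[0]-1,B[2]+9),speed=50,f_stop=25)
    print(k.round(2),s,robot.current_tcp_pos()[2].round(1),robot.current_contact_force().round(1),round(robot.current_t(),2))
    if s: break
```

```text
contact True [485.39300753  -1.3779063  207.57547294] [-1.29963273 -1.21432128  2.36018218]
0.15 False 199.0 [-4.1 -0.8  5.5] 17.03
0.24 False 190.0 [-0.7  0.2  0.1] 17.42
0.34 False 180.5 [ 0.1  0.  -0. ] 17.8
0.44 False 170.3 [0.5 0.3 0.6] 18.18
0.53 False 159.6 [-0.2 -0.6  0.9] 18.57
0.62 False 148.5 [ 0.3  0.4 -0.8] 18.95
0.72 False 137.1 [ 0.9 -0.8 -0.2] 19.33
0.82 False 125.4 [0.1 0.5 0.2] 19.72
0.91 False 113.5 [-0.2  0.3 -0.6] 20.1
```

Contact was lost after 0.15 rad, so I need to look before moving.

Run:
```python
from fit import *
grab('side','s4'); grab('wrist','w4'); grab('scene','c4')
f=lambda n,a:cv2.resize(cv2.imread(f'pics/{n}.png')[a[0]:a[1],a[2]:a[3]],(400,400),interpolation=cv2.INTER_CUBIC)
cv2.imwrite('pics/z4.png',np.hstack([f('c4',(185,305,265,385)),f('s4',(180,300,260,380))]))
```

```text
(no output)
```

View pics/z4.png

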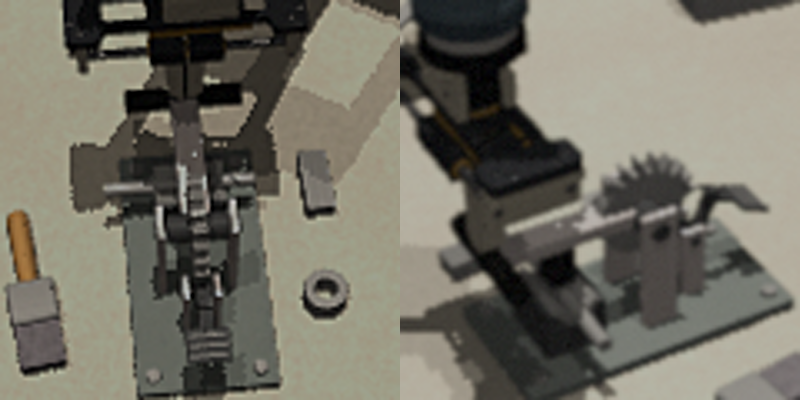

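The arm followed and is nearly level, with the fingers over the bar. Pressing it onto the stop.

Run:
```python
from fit import *
p=np.load('pose.npy')
W=lambda x,z:list(world(p,np.array([[x,0,z]]))[0])
B=bar(.95)
for z in np.arange(113,101,-1.):
    robot.move_linear(W(B[0]-1,z),speed=25); F=robot.current_contact_force()
    print(z,robot.current_tcp_pos()[2].round(2),F.round(1))
    if F[2]>22: break
print(robot.current_tcp_pos(),robot.current_t())
robot.move_linear(W(B[0]-1,150),speed=100)
robot.move_linear(W(B[0]-60,290),speed=200)
robot.move_linear(W(B[0]-90,330),speed=200)
grab('side','s5'); grab('scene','c5')
f=lambda n,a:cv2.resize(cv2.imread(f'pics/{n}.png')[a[0]:a[1],a[2]:a[3]],(400,400),interpolation=cv2.INTER_CUBIC)
cv2.imwrite('pics/z5.png',np.hstack([f('c5',(195,315,260,380)),f('s5',(180,300,260,380))]))
print(robot.current_t(),proj('side0',world(p,np.array([bar(.95),bar(.85)]))))
```

```text
113.0 112.99 [ 0.5 -0.6  0. ]
112.0 112.04 [ 0.5 -0.5  1.2]
111.0 110.96 [ 0.1 -0.7  1.2]
110.0 110.1 [-1.2 -0.6  4.5]
109.0 109.9 [-4.1  1.3 12.6]
108.0 109.71 [-6.5  0.4 20.3]
107.0 109.55 [-10.1   1.7  28.6]
[441.62230521 -13.50897373 109.55199194] 22.0
23.9917 [[286.35128186 257.73436722]
 [286.32442059 253.65135907]]
```

View pics/z5.png

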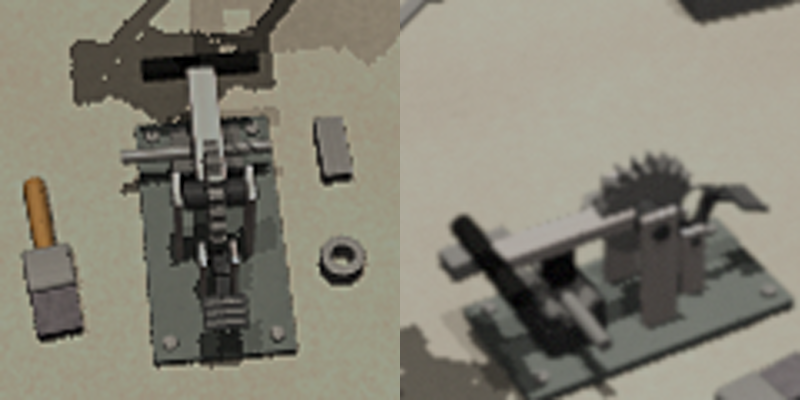

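Run:
```python
from h import *
a,b=[cv2.imread(f'pics/{n}.png')[232:252,345:372].astype(int) for n in('s3','s5')]
print('tab diff',abs(a-b).mean(),robot.current_contact_force(),robot.current_t())
robot.hand_in()
```

```text
tab diff 33.684567901234566 [ 0.52167955 -0.28757521 -0.52451844] 23.9917
the job is handed in; nothing more can be done
```

The fixture is closed and the job is handed in, after 24.0 s of the 48 s allowed. The hand-in gives no verdict.

**What I did**
- **Pawl:** With the gripper shut, I pressed the thumb tab down along its arc. A second press met a hard stop at about 77 mm at the fingertip; I had predicted 76 mm for the tab fully down.
- **Arm:** I then pushed the cross bar down along its arc until it met a hard stop with the bar top at about 110 mm, which is the level position. The upward force rose to 29 N over the last 3 mm of commanded travel. I then backed the gripper well clear.

**Last checks**
- **Pictures:** The final pictures show the arm level over the drill, the tab still tilted down, and the drill, brush, gauge and collet in their places. The spanner, driver and tin were outside these last crops; the robot did not go near them.
- **Contact:** The tool force was about zero, so the robot was touching nothing.

**Checks that disagreed**
- **Push force:** During the push, the force read 5.5 N at 0.15 rad and then nearly zero from 0.24 rad on, although the arm did come down. The picture after that and the final stop contact showed that it had come down.
- **Tab comparison:** An automatic comparison of the tab before and after the push gave a large difference (34 grey levels). I put this down to the gripper and its shadow being over the tab in the earlier picture. I did not check that further, so "pawl still free" rests on how the tab looks.
- **Bar position:** A rough by-eye position of the bar in the side view was about 7 pixels lower than predicted. I relied on the contact height instead.

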